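# Jack up the inclined-plane track and hold it

## Task

Raise the inclined-plane track with the small lever jack: slide the jack along the bench, without lifting it, until its saddle is centred under the round lift ear with the upright pin (not the square ear). Pump the handle once, pressing it all the way down and letting it come right back up so that the track settles on its stop again, then press it all the way down a second time and finish while still holding it down, the track raised on the saddle. Never touch the track or its stand with the robot, and leave the other things on the bench where they are.

Things in the scene. Friction and masses are not known exactly. Their poses are not given: they have to be found in the camera images.
- jack: Grey lever jack, loose, about 0.8 kg, smooth sole that slides easily, left or right on the bench (the power supply is in the other place). Origin: on its underside, below the saddle's axis; +x runs from the handle end to the saddle, z up. Base plate 235 long (x -215 to +20), 76 wide, 12 thick. A low bridge (20 wide, top at 30) joins the housing to the saddle column (34 diameter, top at 46)
- jack_grip (a point): Place to grip the jack for sliding: in its upright housing block, 55 above the bench, jack frame x = -86, y = 0. The block is 40 wide in y, runs from x = -120 to -60 and from the base plate to 76 above the bench; its y sides are free but for a pivot pin (14 thick, 50 long across y) at x = -113, z = 60
- jack_saddle: The jack's saddle: steel disc of 32 diameter on the column at the jack's +x end. Origin: centre of its flat top face, 70 above the bench at rest, on the jack's z axis. It rises with the handle (56 per radian, so 45 for the full stroke of 0.8 rad)
- jack_handle (a joint): Handle angle, rad: 0 = up (at rest), 0.8 = all the way down on its stop. Pivot in the jack's frame: x -115, y 0, z 60; the bar points to the jack's -x, 0.75 rad above level at 0, 0.05 below level at 0.8. Spring and load push it back up to 0 when let go. Pressing at the pad takes about 2 to 4 N unloaded, 6 to 12 N with the track on the saddle
- handle_pad (a point): Middle of the upper face of the flat black pad at the end of the jack handle (pad 36 along the bar, 40 wide, 10 thick). 90 along the bar from the pivot and 5 above the bar's middle line. Press down here; at rest it is about 125 above the bench, all the way down about 61 (jack frame x about -177 and -205)
- stand: Fixed dark steel stand with the wooden track, hinged at its -y end (420 from the round ear). Origin: on the bench straight below the centre of the round ear; y runs along the track, the -x side, where the ears stick out, faces the robot. Stand and track fill x from +37 to +150 and y from -450 to +180, up to 155 high (190 raised); only the ears reach nearer than x = +37
- lift_pad (a point): Centre of the flat underside of the round lift ear: a steel disc, 40 diameter, 12 thick, on the robot's side of the hinged track, marked by an upright pin (10 diameter, 24 high) on top. 78 above the bench while the track rests on its stop, about 115 when fully raised; falls back with the saddle. The square ear without a pin, 230 away towards the hinge (stand -y), is not the lift point
- psu: White bench power supply, loose, 1.6 kg: 150 deep, 120 wide, 104 high; origin on the bench at the middle of its +x face's lower edge, body from x = -152 to 0 (controls 14 farther at the front). Leave alone
- weights: Brass slotted weight, 38 diameter, 45 high, beside the lift ear (about 115 to the stand's +y); origin at the middle of its underside. Leave alone
- beaker: Small glass beaker, 48 diameter, 60 high, beside the lift ear (about 120 to the stand's -y); origin at the middle of its underside. Leave alone
Mind the look-alikes: they are no part of the job. Leave any pink look-alike of the jack alone.

How it is judged:
On the way, in this order (a step that is already met when the one before it is completed fails the run):
1. the jack stands on the bench with its saddle centred under the round lift ear, handle up (horizontal distance between jack_saddle and lift_pad below 0.01 m and value of joint jack_handle below 0.1 rad and linear speed of jack below 0.02 m/s), for 0.2 s.
2. first stroke: handle all the way down, the track raised on the saddle (value of joint jack_handle above 0.7 rad and height (world z) of lift_pad above 0.108 m and contact force between jack_saddle and stand above 1 N), for 0.1 s.
3. handle right back up, the track on its stop (value of joint jack_handle below 0.1 rad and height (world z) of lift_pad below 0.083 m), for 0.1 s.
4. second stroke: handle all the way down, the track raised on the saddle (value of joint jack_handle above 0.7 rad and height (world z) of lift_pad above 0.108 m), for 0.1 s.
At the end, for the whole second after the job is handed in: Robot still pressing the jack (over 1 N), handle past 0.7 rad, lift ear raised to between 108 and 122 mm and carried by the saddle (over 1 N) within 12 mm of its centre; jack flat and still on the bench; power supply, weight and beaker within 20 mm of their places (all of step 4 and height (world z) of lift_pad below 0.122 m and horizontal distance between jack_saddle and lift_pad below 0.012 m and contact force between jack_saddle and stand above 1 N and contact force between any of the fingers, the arm and jack above 1 N and height (world z) of jack below 0.006 m and angle between jack's own z axis and vertical below 0.06 rad and linear speed of jack below 0.02 m/s and distance of each of psu, weights, beaker from where it was at the start of the episode below 0.02 m); the arm keeps its last pose, push and grip.
It fails at once if the jack is lifted off the bench or tipped (height (world z) of jack above 0.01 m or angle between jack's own z axis and vertical above 0.12 rad).
It fails at once if the robot touches the track or its stand (contact force between any of the fingers, the arm and stand above 1 N).
It fails at once if another thing on the bench is pushed away or knocked over (distance of any of psu, weights, beaker from where it was at the start of the episode above 0.02 m or angle between any of weights, beaker's own z axis and vertical above 0.5 rad).
It also fails if it takes over 64 s, if anything falls off the work surface, if the arm or the gripper's body presses on something with over 40 N, if the wrist force passes 120 N, or if a joint passes its speed limit or range.

## Robot

A 6-joint arm with a two-finger parallel gripper is mounted at the origin on the work surface. World frame = base frame: x ahead of the robot, y to its left, z up, the work surface at z = 0. Lengths are in m, angles in rad, forces in N, time in s.
With the tool pointing down it reaches from about 0.275 to 0.875 m from the base axis. Payload 12.5 kg.
Tool frame: the origin (TCP) lies at the very end of the fingers, on their centre line; the grasp point (between the pads) lies 19 mm behind it; x points along the fingers, y is the direction in which the jaws open and shut, and the axes are right-handed (so a half turn about x gives the same grasp; the last joint's range is limited). The gripper opens to 85 mm and grips with 20 to 120 N. Pads are 22 mm wide; open, the fingers measure 114 mm over their backs; the gripper's body (76 mm by 85 mm) begins 54 mm behind the grasp point. The pads swing forward as they close: fully open they stand 13 mm farther back than shut.
Start: joints at [1.115, 0.351, 1.652, -0, 1.139, -0.085], TCP at [0.199, 0.513, 0.231] pointing down, gripper open.
Joint ranges: [-2.75, 2.75], [-0.79, 2.1], [0.01, 2.65], [-1.57, 4.71], [0.07, 3.14], [-2.87, 2.87]. Speed limits (rad/s): [2.22, 2.22, 2.79, 3.14, 3.14, 3.14].

## Interface

Orientations are given as a 3x3 rotation matrix whose columns are the frame's x, y, z axes.
In Python, from bench import manip gives the robot as it stands. Calls block until the motion is done:
- manip.move_ptp(position, orientation): joint-space move of the TCP to a pose.
- manip.move_l(position, attitude=None, max_speed=0.15): straight line of the TCP; attitude=None keeps the orientation; max_speed is the mean speed in m/s.
- manip.move_j(angles): joint-space move.
- manip.set_gripper(opening, effort=None): opening from 0.0 (shut) to 1.0 (fully open); effort is the grip in N (None keeps the last); returns when the fingers have stopped.
- manip.dwell(seconds).
- manip.inverse_kinematics(position, orientation): joint angles nearest the present ones, or None.
- manip.grab_frame(name): name is "side" or "top" or "wrist"; returns (picture, depth): 384x512x3 uint8, red, green, blue; 384x512 float32, m along the optical axis (not along the pixel's ray), 0 where there is no reading.
- manip.get_calibration(name): a dict with "camera_matrix" (3x3 intrinsics, pixels), "R" (3x3) and "t" (3): a world point X has camera coordinates R X + t. Camera axes: x right, y down, z forward; pixel columns grow to the right and rows downward; lengths in m; the calibration is good to about 2 mm. A picture is of the moment at which its call begins: read the wrist's pose just before it. get_calibration takes no time and is no camera call; for the wrist camera it gives the pose at the moment of the call.
A pose or a line that the arm cannot do raises manip.Unreachable and nothing moves.
- manip.sign_off(): hands the job in, once; it reports no verdict.
Trained networks look in the newest picture that a camera, given by its name, has taken for a name from the list of things; names that differ only in an ending like _2 or _b are one class to them, and where a whole thing is asked for, a point or a joint stands for the part that bears it (a point fixed in the world has none). Each returns a list of dicts, best first, with "confidence" (0 to 1); they miss things now and then, are a little off and sometimes report something else, mostly with a low value. They report only what shows in the picture. A call takes as long as a camera call. They do not tell look-alikes from the thing itself.
- manip.look_for(camera, name): "at" ([x, y, z] in m, in world coordinates, good to about 4 mm: the middle of the surface that is visible of it).
Readings, each from a call of its own:
- manip.current_time(): time.
- manip.current_qpos(): joint angles.
- manip.current_joint_vel(): joint speeds.
- manip.current_joint_torque(): joint torques, N m.
- manip.current_ee_pos(): TCP position.
- manip.current_tcp_rot(): TCP orientation.
- manip.current_force(): force on the tool from outside, world axes, zero at the start.
- manip.current_ft_torque(): the same for the moment, N m.
- manip.current_grip_width(): opening from 0.0 (shut) to 1.0 (fully open).
Only numpy, scipy, OpenCV 4.12 (cv2) and the standard library are available. Lean on these libraries where they do the work, as an engineer would, in place of code of your own. Each camera call takes 0.05 s, during which the arm holds its last target. There are 200 camera calls.

## Working session

There is one attempt and no reset: what is moved stays moved. The work goes in short steps, each a Python script; the robot and the scene stay as the last script left them, time stands still between calls to the robot, and variables do not carry over. Pictures are saved under pics/ and viewed, about 8 in all and at most 12, crops included, and the job is handed in when it is done.

```bash
mkdir -p pics; ls; python3 - <<'E'
from bench import manip
import cv2,numpy as np
ims=[]
for c in("top","side"):
    p,d=manip.grab_frame(c); np.save(f"pics/{c}_d.npy",d); np.save(f"pics/{c}.npy",p)
    cv2.imwrite(f"pics/{c}0.png",cv2.resize(p[:,:,::-1],(800,600),interpolation=cv2.INTER_CUBIC))
    for n in("jack","jack_grip","jack_saddle","handle_pad","lift_pad","stand","psu","weights","beaker"):
        print(c,n,[(np.round(r["at"],3).tolist(),round(r["confidence"],2)) for r in manip.look_for(c,n)])
print(manip.current_time(),manip.current_tcp_rot().round(2).tolist())
E
```

```text
pics
top jack [([0.304, -0.501, 0.012], 0.96), ([0.428, -0.273, 0.017], 0.95)]
top jack_grip [([0.422, -0.271, 0.014], 0.58), ([0.307, -0.501, 0.011], 0.58)]
top jack_saddle [([0.317, -0.606, 0.068], 0.59), ([0.53, -0.26, 0.068], 0.45)]
top handle_pad [([0.358, -0.289, 0.121], 0.56), ([0.307, -0.429, 0.123], 0.47)]
top lift_pad [([0.72, -0.07, 0.092], 0.59), ([0.656, -0.072, 0.031], 0.56)]
top stand [([0.717, -0.074, 0.089], 0.63)]
top psu [([0.466, 0.219, 0.102], 0.55), ([0.422, -0.271, 0.014], 0.39)]
top weights [([0.656, 0.166, 0.024], 0.56)]
top beaker [([0.656, -0.075, 0.028], 0.58)]
side jack [([0.424, -0.291, 0.007], 0.65), ([0.301, -0.54, 0.02], 0.65), ([0.658, 0.156, 0.027], 0.65)]
side jack_grip [([0.427, -0.291, 0.013], 0.93), ([0.302, -0.535, 0.019], 0.89), ([0.461, 0.176, 0.089], 0.26)]
side jack_saddle []
side handle_pad [([0.301, -0.437, 0.116], 0.76), ([0.357, -0.293, 0.117], 0.61)]
side lift_pad [([0.719, -0.132, 0.089], 0.82), ([0.643, -0.091, 0.042], 0.66)]
side stand [([0.717, -0.183, 0.09], 0.79)]
side psu [([0.462, 0.179, 0.092], 0.82)]
side weights []
side beaker [([0.643, -0.089, 0.04], 0.58)]
1.0 [[-0.0, 0.36, 0.93], [0.0, 0.93, -0.36], [-1.0, 0.0, -0.0]]
```

View pics/top0.png

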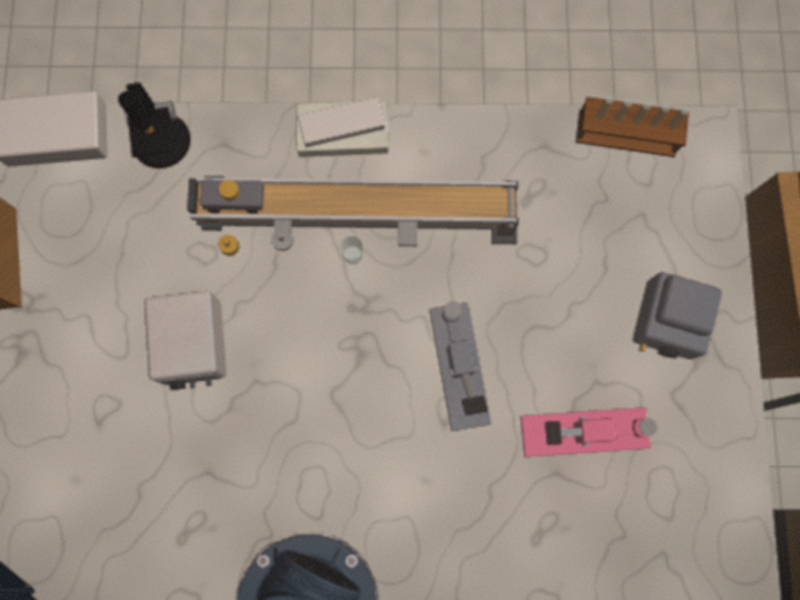

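View pics/side0.png

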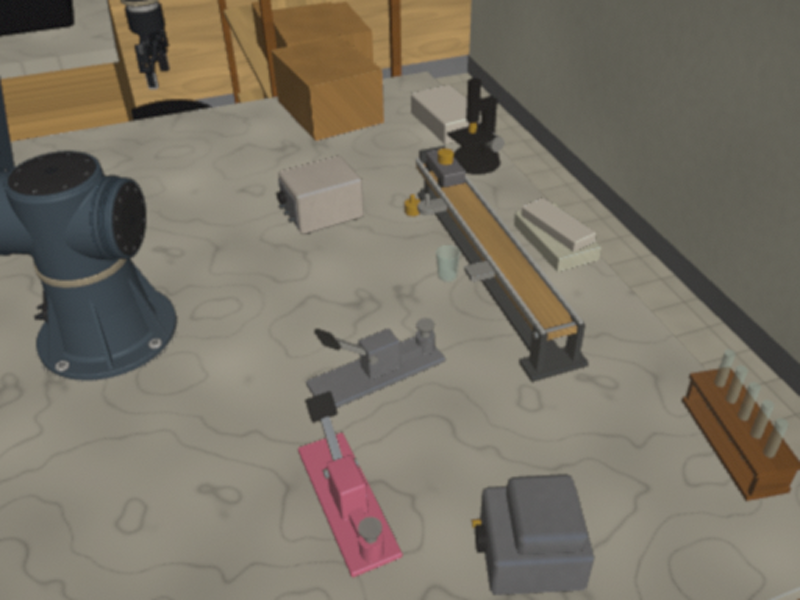

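The top view has the grey jack with its saddle at about (453,310) and pad at (474,405). The round ear with its pin is at (282,238), between the weight (229,244) and the beaker (351,249), and the PSU is on the left at (185,335). The pink decoy sits to the right. The side view agrees. Next I'll measure the jack and ear from depth.

```bash
cat > h.py <<'E'
import numpy as np,cv2
from bench import manip
def cloud(d,cal):
    K,R,t=(np.asarray(cal[k]) for k in("camera_matrix","R","t"))
    v,u=np.mgrid[:d.shape[0],:d.shape[1]]
    c=np.stack([(u-K[0,2])/K[0,0]*d,(v-K[1,2])/K[1,1]*d,d],-1)
    return (c-t)@R
def rot(yaw): # tool down, jaws along jack y for jack yaw
    c,s=np.cos(yaw),np.sin(yaw)
    return np.array([[0,-s,c],[0,c,s],[-1,0,0]]) if False else np.column_stack([[0,0,-1],[-s,c,0],np.cross([0,0,-1],[-s,c,0])])
E
python3 - <<'E'
from h import *
P=cloud(np.load("pics/top_d.npy"),manip.get_calibration("top")); im=np.load("pics/top.npy").astype(int)
def box(n,x0,x1,y0,y1,z0,z1):
    m=(P[...,0]>x0)&(P[...,0]<x1)&(P[...,1]>y0)&(P[...,1]<y1)&(P[...,2]>z0)&(P[...,2]<z1)
    q=P[m]; print(n,len(q),q.mean(0).round(4),q.min(0).round(3),q.max(0).round(3)) if len(q) else print(n,0); return q
box("ear",.61,.69,0.0,.10,.07,.13); box("pin",.61,.70,0.0,.10,.1,.13)
box("weight",.61,.69,.12,.2,.02,.06); box("beaker",.61,.69,-.12,-.03,.02,.08)
box("saddle",.48,.57,-.30,-.22,.063,.08); h=box("housing",.41,.5,-.32,-.24,.07,.08);box("pad",.32,.39,-.33,-.25,.105,.14)
b=box("base",.28,.58,-.36,-.2,.007,.018)
print(cv2.minAreaRect((b[:,:2]*1000).astype(np.float32)))
box("psu",.3,.6,.1,.35,.08,.12)
for a in(.25,.3): 
  e=box("track edge",.66,.74,-a,-a+.05,.1,.16)
# front-edge line of track
pts=[]
for y in np.arange(-.3,.15,.03):
    m=(abs(P[...,1]-y)<.008)&(P[...,0]>.66)&(P[...,0]<.85)&(P[...,2]>.09)
    if m.sum(): pts.append((y,P[m][:,0].min(),P[m][:,0].max()))
print(np.round(pts,3).tolist())
for dy in(0,):
  u,v=180,152; print(P[v-6:v+10:2,u].round(3).tolist())
E
```

```text
ear 314 [0.6667 0.0527 0.0915] [0.631 0.001 0.075] [0.69  0.1   0.119]
pin 55 [0.6808 0.0519 0.1044] [0.646 0.002 0.1  ] [0.698 0.1   0.119]
weight 129 [0.6584 0.1665 0.0291] [0.641 0.149 0.02 ] [0.678 0.187 0.054]
beaker 150 [ 0.6493 -0.0704  0.047 ] [ 0.622 -0.114  0.02 ] [ 0.688 -0.047  0.078]
saddle 95 [ 0.5253 -0.2579  0.0703] [ 0.512 -0.272  0.064] [ 0.542 -0.243  0.078]
housing 239 [ 0.437  -0.2733  0.0757] [ 0.411 -0.296  0.07 ] [ 0.468 -0.251  0.08 ]
pad 184 [ 0.349  -0.2882  0.1254] [ 0.33  -0.309  0.105] [ 0.375 -0.268  0.14 ]
base 1229 [ 0.4205 -0.2715  0.012 ] [ 0.286 -0.356  0.007] [ 0.578 -0.202  0.018]
((431.96148681640625, -276.5798034667969), (155.3586883544922, 288.5727233886719), 85.94911193847656)
psu 2424 [0.4688 0.2256 0.1033] [0.379 0.161 0.08 ] [0.552 0.295 0.115]
track edge 15 [ 0.687  -0.2186  0.1026] [ 0.684 -0.24   0.1  ] [ 0.689 -0.2    0.107]
track edge 11 [ 0.6866 -0.2788  0.1027] [ 0.684 -0.3    0.1  ] [ 0.689 -0.254  0.108]
[[-0.3, 0.684, 0.761], [-0.27, 0.683, 0.761], [-0.24, 0.685, 0.761], [-0.21, 0.684, 0.763], [-0.18, 0.662, 0.763], [-0.15, 0.661, 0.763], [-0.12, 0.686, 0.764], [-0.09, 0.685, 0.762], [-0.06, 0.686, 0.762], [-0.03, 0.685, 0.762], [-0.0, 0.687, 0.765], [0.03, 0.688, 0.764], [0.06, 0.66, 0.767], [0.09, 0.688, 0.765], [0.12, 0.687, 0.765]]
[[0.67, 0.055, 0.092], [0.664, 0.055, 0.091], [0.652, 0.051, 0.112], [0.647, 0.052, 0.109], [0.647, 0.054, 0.088], [0.64, 0.054, 0.091], [0.635, 0.054, 0.091], [0.631, 0.055, 0.083]]
```

```bash
python3 - <<'E'
from h import *
c=manip.get_calibration("wrist"); R,t=np.array(c["R"]),np.array(c["t"])
T=manip.current_tcp_rot(); p=manip.current_ee_pos()
print("cam in tool",T.T@(-R.T@t-p),"axis in tool",T.T@R[2])
yaw=.171; g=[.4406,-.2725]
for s in(0,np.pi):
  for pos,y in((g+[.2],yaw),(g+[.038],yaw),([.564,.052,.038],0),([.47,.052,.1],0)):
    q=manip.inverse_kinematics(pos,rot(y+s)); print(s,None if q is None else np.round(q,2))
E
```

```text
cam in tool [-0.14192408  0.00054741 -0.06837267] axis in tool [0.96381253 0.00138983 0.26657732]
0 [-0.64  0.33  1.77 -0.    1.05 -2.39]
0 [-0.64  0.58  1.87 -0.    0.69 -2.39]
0 [ 0.01  0.64  1.74 -0.    0.76 -1.56]
0 [ 0.01  0.41  1.96 -0.    0.78 -1.56]
3.141592653589793 [-0.64  0.33  1.77 -0.    1.05  0.76]
3.141592653589793 [-0.64  0.58  1.87 -0.    0.69  0.76]
3.141592653589793 [ 0.01  0.64  1.74 -0.    0.76  1.58]
3.141592653589793 [ 0.01  0.41  1.96 -0.    0.78  1.58]
```

```bash
python3 - <<'E'
from h import *
yaw=.171; g=[.4406,-.2725]
manip.move_ptp(g+[.22],rot(yaw))
p,d=manip.grab_frame("wrist"); cv2.imwrite("pics/w1.png",p[:,:,::-1])
print("look",[(np.round(r["at"],3).tolist(),round(r["confidence"],2)) for n in("jack_saddle","jack_grip") for r in manip.look_for("wrist",n)])
P=cloud(d,manip.get_calibration("wrist"))
for n,x0,x1,z0,z1 in(("saddle",.48,.57,.064,.078),("housing",.405,.5,.07,.08)):
    m=(P[...,0]>x0)&(P[...,0]<x1)&(abs(P[...,1]+.265)<.05)&(P[...,2]>z0)&(P[...,2]<z1)
    print(n,m.sum(),P[m].mean(0).round(4) if m.any() else 0)
print(manip.current_time(),manip.current_force())
E
```

```text
look [([0.524, -0.256, 0.069], 0.69), ([0.317, -0.466, 0.014], 0.69), ([0.414, -0.283, 0.048], 0.67)]
saddle 541 [ 0.5247 -0.2604  0.0694]
housing 1998 [ 0.4349 -0.276   0.0751]
4.0417 [ 0.05833444  1.07184112 -0.42956048]
```

View pics/w1.png

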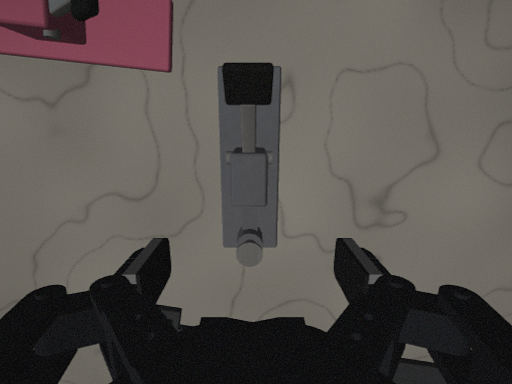

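The wrist view has the jack square between the jaws, with the housing at (248,178), the saddle at (249,250) and the pad at (248,83). Next: descend, grip, and slide to a spot just short of the ear.

```bash
python3 - <<'E'
from h import *
yaw=.171; g=[.4404,-.2745]
manip.move_l(g+[.038],rot(yaw),.12)
print(manip.current_force().round(2))
manip.set_gripper(0.0,50)
print("w",manip.current_grip_width(),manip.current_ee_pos().round(4),manip.current_force().round(2))
manip.move_l([.46,-.13,.038],rot(.08),.10)
print(manip.current_force().round(2))
manip.move_l([.474,.052,.038],rot(0),.10)
print(manip.current_ee_pos().round(4),manip.current_force().round(2),manip.current_grip_width())
ims=[]
for c in("top","wrist"):
    p,d=manip.grab_frame(c); np.save(f"pics/{c}2.npy",d); ims.append(p[:,:,::-1])
    P=cloud(d,manip.get_calibration(c))
    for n,x0,x1,z0,z1 in(("saddle",.52,.60,.063,.078),("earTop",.62,.672,.084,.097),("pin",.62,.672,.104,.125),("base",.3,.6,.006,.018)):
        m=(P[...,0]>x0)&(P[...,0]<x1)&(abs(P[...,1]-.05)<.05)&(P[...,2]>z0)&(P[...,2]<z1)
        if m.any(): print(c,n,m.sum(),P[m].mean(0).round(4),P[m].min(0).round(3),P[m].max(0).round(3))
print(manip.current_time())
t=ims[0][110:300,60:320]; t=cv2.resize(t,(526,384)); 
cv2.imwrite("pics/c2.png",cv2.resize(np.hstack([t,ims[1]]),(800,296)))
E
```

```text
[ 0.12 -0.33 -0.53]
w 0.46251631839162477 [ 0.4406 -0.2747  0.0384] [ 0.18 -0.45  5.44]
[2.2  0.47 6.5 ]
[0.4743 0.052  0.0384] [ 0.27 -1.42  7.91] 0.4629773475988437
top saddle 5 [0.5748 0.0546 0.0711] [0.574 0.049 0.069] [0.575 0.061 0.074]
top earTop 148 [0.6515 0.055  0.0907] [0.631 0.037 0.085] [0.672 0.075 0.097]
top pin 11 [0.6505 0.0548 0.113 ] [0.647 0.051 0.107] [0.655 0.06  0.119]
top base 431 [0.4105 0.0298 0.0116] [0.317 0.    0.006] [0.596 0.1   0.018]
wrist base 9685 [0.4154 0.0528 0.0113] [0.377 0.015 0.007] [0.545 0.091 0.018]
9.8833
```

View pics/c2.png

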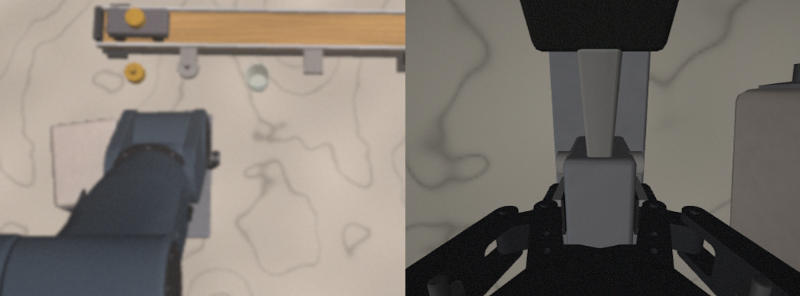

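The top crop shows the ear at (188,68) straight ahead of the arm, and the wrist view shows the housing gripped squarely with the handle up. All the readings put the saddle at about (0.560,0.053) and the ear at (0.650,0.053). I'll push in 90 mm.

```bash
python3 - <<'E'
from h import *
manip.move_l([.5643,.0528,.038],rot(0),.06)
manip.dwell(.4)
print(manip.current_ee_pos().round(4),manip.current_force().round(2),manip.current_time())
p,d=manip.grab_frame("side"); cv2.imwrite("pics/s3.png",cv2.resize(p[60:230,170:370,::-1],(800,680))[:600])
np.save("pics/s3.npy",d)
P=cloud(d,manip.get_calibration("side"))
for n,x0,x1,z0,z1 in(("earTop",.60,.68,.085,.097),("pin",.62,.672,.1,.125),("saddle/col",.60,.68,.02,.072),("front",.66,.68,.006,.016)):
    m=(P[...,0]>x0)&(P[...,0]<x1)&(abs(P[...,1]-.05)<.045)&(P[...,2]>z0)&(P[...,2]<z1)
    if m.any(): print(n,m.sum(),P[m].mean(0).round(4),P[m].min(0).round(3),P[m].max(0).round(3))
E
```

```text
[0.5637 0.053  0.0384] [-5.85 -0.03 11.41] 11.9417
earTop 95 [0.6564 0.0489 0.0895] [0.633 0.031 0.085] [0.68  0.071 0.095]
pin 15 [0.6518 0.0522 0.1081] [0.648 0.047 0.101] [0.657 0.059 0.116]
saddle/col 189 [0.6378 0.0462 0.0392] [0.6   0.033 0.02 ] [0.668 0.069 0.071]
front 18 [0.6656 0.0296 0.011 ] [0.661 0.013 0.008] [0.67  0.052 0.016]
```

View pics/s3.png

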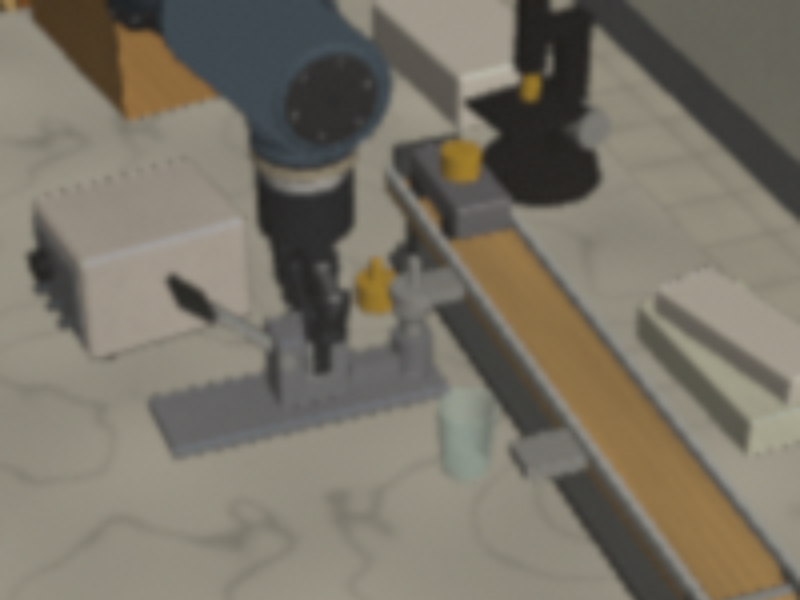

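The side view puts the saddle column at (413,330), right under the pinned ear at (412,285). The base front edge reads 0.670, so the saddle is at about 0.650; the pin reads 0.651. I'll release, retract and check that the jack stayed put.

```bash
python3 - <<'E'
from h import *
manip.set_gripper(0.85)
manip.move_l([.5640,.0528,.15],None,.12)
manip.set_gripper(0.0,50)
manip.move_l([.490,.0528,.24],None,.15)
c="wrist"; p,d=manip.grab_frame(c); cv2.imwrite("pics/w4.png",p[:,:,::-1])
P=cloud(d,manip.get_calibration(c))
for n,x0,x1,z0,z1 in(("housing",.51,.61,.071,.08),("pad",.43,.51,.11,.145),("pin",.62,.675,.1,.125),("earTop",.62,.675,.084,.097),("base",.40,.68,.007,.016)):
    m=(P[...,0]>x0)&(P[...,0]<x1)&(abs(P[...,1]-.05)<.045)&(P[...,2]>z0)&(P[...,2]<z1)
    if m.any(): print(n,m.sum(),P[m].mean(0).round(4),P[m].min(0).round(3),P[m].max(0).round(3))
p,d=manip.grab_frame("side");P=cloud(d,manip.get_calibration("side"))
for n,x0,x1,z0,z1 in(("pin",.62,.672,.1,.125),("front",.66,.68,.006,.016),("housing",.51,.61,.071,.08)):
    m=(P[...,0]>x0)&(P[...,0]<x1)&(abs(P[...,1]-.05)<.045)&(P[...,2]>z0)&(P[...,2]<z1)
    if m.any(): print("side",n,m.sum(),P[m].mean(0).round(4),P[m].min(0).round(3),P[m].max(0).round(3))
print(manip.current_time(),manip.current_force())
E
```

```text
housing 591 [0.5379 0.054  0.0748] [0.519 0.035 0.071] [0.558 0.074 0.08 ]
pad 1208 [0.4676 0.0536 0.127 ] [0.454 0.034 0.11 ] [0.488 0.074 0.137]
pin 66 [0.6474 0.0535 0.1072] [0.646 0.049 0.1  ] [0.65  0.058 0.115]
earTop 99 [0.6485 0.0535 0.0908] [0.641 0.048 0.088] [0.666 0.059 0.097]
base 3179 [0.4925 0.0534 0.0111] [0.435 0.016 0.007] [0.592 0.092 0.016]
side pin 17 [0.6508 0.0503 0.1082] [0.647 0.045 0.101] [0.655 0.055 0.117]
side front 21 [0.6652 0.0302 0.0107] [0.662 0.015 0.007] [0.67  0.052 0.016]
side housing 157 [0.5561 0.0498 0.0749] [0.513 0.03  0.071] [0.59  0.075 0.08 ]
15.2083 [ 0.59458095  0.17523043 -0.08181761]
```

View pics/w4.png

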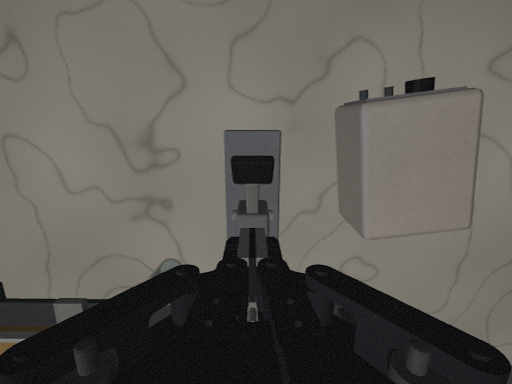

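The wrist view shows the jack square, pin and housing in line at column ~252. The base rear edge at 0.435 puts the saddle at 0.650, with y 0.0534 against the pin's 0.0535, so it's centred within ~2 mm. First stroke next, watching the force.

```bash
cat >> h.py <<'E'
JX,JY=.650,.0534
def tcp(a,below=0.0):
    X=np.interp(a,[-.05,.25,.5,.75],[-.199,-.187,-.181,-.176])
    xc=X-.011*np.clip(a/.05,-1,1)
    s=(-.115+.005*np.sin(a)-xc)/np.cos(a)
    return np.array([JX+X,JY,.06+s*np.sin(a)+.005*np.cos(a)-below])
def step(p,v=.08):
    manip.move_l(p,None,v)
    e=manip.current_ee_pos(); print("z",e[2].round(4),"cmd",np.round(p[2],4),"F",manip.current_force().round(1),"t",round(manip.current_time(),2))
def meas(c="side"):
    p,d=manip.grab_frame(c);P=cloud(d,manip.get_calibration(c))
    for n,x0,x1,z0,z1 in(("pin",.62,.672,.1,.17),("front",.655,.69,.006,.016),("housing",.51,.61,.071,.08)):
        m=(P[...,0]>x0)&(P[...,0]<x1)&(abs(P[...,1]-.05)<.045)&(P[...,2]>z0)&(P[...,2]<z1)
        if m.any(): print(c,n,m.sum(),P[m].mean(0).round(4),P[m].min(0).round(3),P[m].max(0).round(3))
    return p
E
python3 - <<'E'
from h import *
step(tcp(.75)+[0,0,.02],.12)
for a in(.70,.6,.5,.35): step(tcp(a))
meas()
E
```

```text
z 0.1544 cmd 0.1539 F [ 0.2 -0.6  0.3] t 16.09
z 0.1283 cmd 0.128 F [1.8 0.4 0.8] t 16.57
z 0.1176 cmd 0.1174 F [ 1.4 -0.4  1.1] t 16.85
z 0.1085 cmd 0.1078 F [1.7 0.7 8.3] t 17.12
z 0.0955 cmd 0.0947 F [0.6 0.4 7.9] t 17.44
side pin 83 [0.6521 0.0489 0.1064] [0.633 0.031 0.1  ] [0.671 0.073 0.128]
side front 31 [0.6631 0.0286 0.0104] [0.657 0.013 0.006] [0.671 0.051 0.015]
side housing 146 [0.5562 0.0504 0.0748] [0.511 0.029 0.071] [0.589 0.073 0.08 ]
```

Loads are as predicted and the jack hasn't moved. I'll carry on down to the stop.

```bash
python3 - <<'E'
from h import *
for a in(.2,.05): step(tcp(a))
for b in(0,.0015,.003): step(tcp(-.05,b),.05)
manip.dwell(.3); print(manip.current_force().round(1))
p=meas(); cv2.imwrite("pics/s5.png",cv2.resize(p[60:230,170:370,::-1],(700,595)))
E
```

```text
z 0.0832 cmd 0.0823 F [0.8 0.5 8.8] t 17.81
z 0.0705 cmd 0.0696 F [ 1.8 -0.2  7.6] t 18.13
z 0.0627 cmd 0.0614 F [4.6 0.1 9.4] t 18.47
z 0.0613 cmd 0.0599 F [ 3.7 -0.1  9.9] t 18.72
z 0.0605 cmd 0.0584 F [ 0.7 -0.3 22.2] t 18.97
[-0.6 -0.8 21.9]
side pin 140 [0.6506 0.0452 0.1262] [0.632 0.03  0.1  ] [0.672 0.072 0.154]
side front 29 [0.6629 0.0275 0.0108] [0.655 0.014 0.006] [0.671 0.054 0.015]
side housing 145 [0.5595 0.0492 0.0748] [0.531 0.025 0.071] [0.589 0.075 0.08 ]
```

View pics/s5.png

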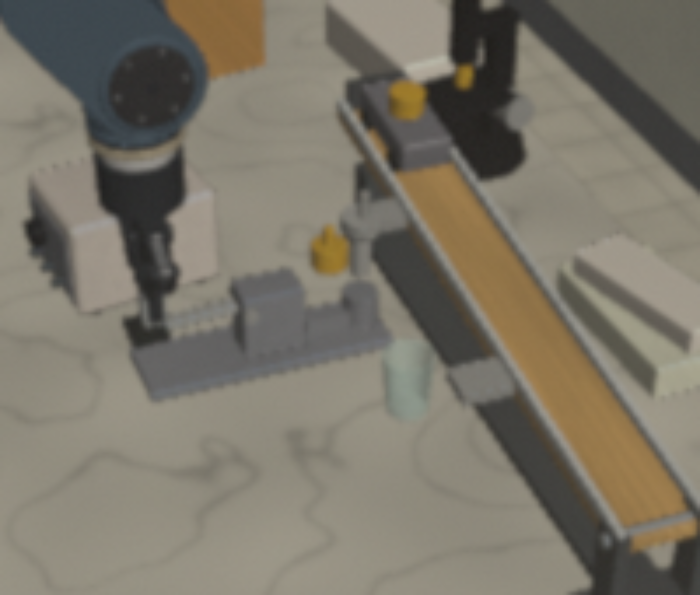

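The handle is flat on its stop (force stepped up to 22 N). The ear at (362,215) is raised and carried on the saddle rod, and the jack hasn't moved. I'll let it up, check, then make the second stroke.

```bash
python3 - <<'E'
from h import *
for a in(.05,.2,.35,.5,.6,.75): step(tcp(a))
step(tcp(.75)+[0,0,.02])
manip.dwell(.5); meas()
p,d=manip.grab_frame("wrist"); P=cloud(d,manip.get_calibration("wrist"))
m=(abs(P[...,1]-.053)<.045)&(P[...,2]>.007)&(P[...,2]<.016)&(P[...,0]>.4)&(P[...,0]<.68); print("base",P[m].min(0).round(4),P[m].max(0).round(4))
for n in("handle_pad",): print(n,[(np.round(r["at"],3).tolist(),round(r["confidence"],2)) for r in manip.look_for("side",n)])
E
```

```text
z 0.0706 cmd 0.0696 F [-2.1 -0.1  8.5] t 19.62
z 0.0835 cmd 0.0823 F [-0.8  0.4  8.7] t 19.94
z 0.0962 cmd 0.0947 F [ 0.8 -0.7  8.5] t 20.26
z 0.1096 cmd 0.1078 F [3.4 0.8 6.2] t 20.57
z 0.1179 cmd 0.1174 F [ 0.3 -0.6  1.7] t 20.85
z 0.1337 cmd 0.1339 F [-0.2  0.3 -0.1] t 21.21
z 0.1538 cmd 0.1539 F [-0.6 -0.3  0.7] t 21.61
side pin 17 [0.6515 0.0509 0.1077] [0.648 0.044 0.101] [0.657 0.064 0.114]
side front 31 [0.6624 0.0298 0.0108] [0.656 0.013 0.006] [0.671 0.051 0.016]
side housing 158 [0.5556 0.0498 0.0752] [0.511 0.03  0.071] [0.589 0.075 0.08 ]
base [0.4345 0.0154 0.007 ] [0.5626 0.0919 0.0153]
handle_pad [([0.304, -0.441, 0.12], 0.58)]
```

The track is back on its stop, the handle shows the same profile as at rest, and the jack hasn't moved (rear edge 0.4345). Second stroke.

```bash
python3 - <<'E'
from h import *
for a in(.70,.6,.5,.35,.2,.05): step(tcp(a))
for b in(0,.0015,.003): step(tcp(-.05,b),.05)
manip.dwell(.6); print(manip.current_force().round(1),manip.current_joint_vel().round(3))
p=meas(); cv2.imwrite("pics/s6.png",cv2.resize(p[60:230,170:370,::-1],(700,595)))
E
```

```text
z 0.1281 cmd 0.128 F [1.6 0.6 1.1] t 22.73
z 0.1175 cmd 0.1174 F [1.7 0.2 0.4] t 23.02
z 0.1085 cmd 0.1078 F [ 1.8 -0.2  7.5] t 23.29
z 0.0955 cmd 0.0947 F [ 1.3 -0.4  8.6] t 23.61
z 0.0832 cmd 0.0823 F [ 1.3 -0.3  8.9] t 23.93
z 0.0705 cmd 0.0696 F [ 1.5 -0.4  8.2] t 24.25
z 0.0627 cmd 0.0614 F [4.8 0.7 9.2] t 24.58
z 0.0613 cmd 0.0599 F [3.5 0.3 9.2] t 24.83
z 0.0605 cmd 0.0584 F [-0.1 -0.5 22. ] t 25.08
[-0.   0.  22.5] [-0.     0.    -0.001 -0.001  0.    -0.   ]
side pin 138 [0.6505 0.0449 0.1262] [0.632 0.03  0.101] [0.672 0.072 0.154]
side front 30 [0.6625 0.0281 0.0108] [0.655 0.013 0.007] [0.67  0.048 0.015]
side housing 146 [0.5579 0.0496 0.0748] [0.528 0.027 0.071] [0.59  0.074 0.08 ]
```

View pics/s6.png

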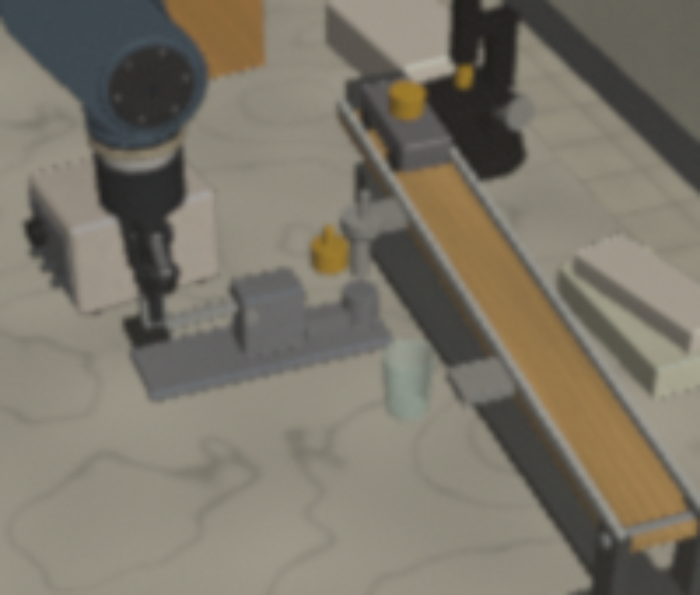

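This looks the same as the first stroke: handle on its stop, the ear at (362,215) raised on the saddle, and the PSU, weight and beaker undisturbed. Handing in.

```bash
python3 -c "
from bench import manip
print(manip.sign_off())"
```

```text
the job is handed in; nothing more can be done
None
```

I slid the grey jack along the bench until its saddle was under the pinned round ear. I then pumped the handle once, down and right back up, pressed it down a second time, and handed the job in with it still held down. It took about 26 s of robot time, and `sign_off` gave no verdict.

- **Centring:** before the strokes, the saddle was within about 2 mm of the ear centre. The base edges read the same after each stroke, so the jack did not move.
- **Between strokes:** the pin top was back at its rest height of about 114 mm and there was no force on the finger. I judged "handle up" from the depth profile near the housing and the lack of force. The network search for the pad at that moment returned only the pink look-alike's.
- **At the end:** the handle was on its stop with a steady 22 N press and the arm was still. The pin top was at about 154 mm, which puts the ear's underside at roughly 115–118 mm, inside the 108–122 mm band.
- **Other things:** in the last picture the power supply, weight and beaker looked unmoved; I did not measure them again. I planned clearance from the track and stand and saw no sign of contact.

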